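# Lock a swing clamp with its T-key

## Robot

A 6-joint arm with a two-finger parallel gripper is mounted at the origin on the work surface. World frame = base frame: x ahead of the robot, y to its left, z up, the work surface at z = 0. Lengths are in m, angles in rad, forces in N, time in s.
With the tool pointing down it reaches from about 0.35 to 0.975 m from the base axis. Payload 4.9 kg.
Tool frame: the origin (TCP) lies midway between the tips of the shut fingers; the grasp point (between the pads) lies 19 mm behind it; x points along the fingers, y is the direction in which the jaws open and shut, and the axes are right-handed (so a half turn about x gives the same grasp; the last joint's range is limited). The gripper opens to 85 mm and grips with 20 to 120 N. Pads are 22 mm wide; open, the fingers measure 114 mm over their backs; the gripper's body (76 mm by 85 mm) begins 54 mm behind the grasp point. The pads swing forward as they close: fully open they stand 13 mm farther back than shut.
Start: joints at [1.197, 0.053, 1.613, -0, 1.476, -0.119], TCP at [0.158, 0.605, 0.231] pointing down, gripper open.
Joint ranges: [-3.01, 3.01], [-1.01, 2.22], [0.06, 2.58], [-1.02, 4.17], [0.09, 2.62], [-3.14, 3.14]. Speed limits (rad/s): [2.57, 2.57, 3.14, 3.14, 3.14, 3.14].

## Interface

Orientations are given as a unit quaternion [w, x, y, z].
In Python, from plant import manip gives the robot as it stands.
- The arm moves only by the tool send_rows, never from a script. Its argument "motion" is a list that holds one entry, the list of rows, each a list of 6 numbers: the shift along the world's x, y, z in cm, then the turn, a rotation vector about the world's x, y, z in rad. A call has 1 to 12 rows; each row shifts and turns the commanded pose from where the row before left it; what a row does not reach is not made up. A row lasts 1/12 s, in which the tool goes at most 41.7 mm and 7.16 degrees, less where a joint would pass 70% of its speed; a pose out of reach is approached as far as the arm can. A call with a gripper value outside its range is refused whole. "fingers" is the closure, from 0 (fully open) to 1 (shut), set as the call begins (left out, the last holds). The fingers move at their own pace and stop on an object; the grip force is fixed at half the most. Time passes only in rows, so rows that do not move let the fingers close. It gives the time, the measured TCP pose, the force and the opening at its end, in the units of the state.
- manip.state(): the state, without advancing time (a new reading comes with each control period).
- manip.grab_frame(name): name is "side" or "top"; returns the picture (384x512x3 uint8, red, green, blue); there is no depth.
- manip.calibration(name): a dict with "mtx" (3x3 intrinsics, pixels), "cam_to_world" (4x4, takes a point from camera to world coordinates). Camera axes: x right, y up, looking along -z (the intrinsics and any distortion apply to the point x, -y, -z); pixel columns grow to the right and rows downward; lengths in m; the calibration is good to about 2 mm. A picture is of the moment at which its call begins. calibration takes no time and is no camera call.
- manip.job_done(): hands the job in, once; it reports no verdict.
Trained networks look in the newest picture that a camera, given by its name, has taken for a name from the list of things; names that differ only in an ending like _2 or _b are one class to them, and where a whole thing is asked for, a point or a joint stands for the part that bears it (a point fixed in the world has none). Each returns a list of dicts, best first, with "confidence" (0 to 1); they miss things now and then, are a little off and sometimes report something else, mostly with a low value. They report only what shows in the picture. A call takes as long as a camera call. They do not tell look-alikes from the thing itself.
- manip.boxes_of(query, camera): "centre" ([x, y, z] in m, in the coordinates of the camera as it stood for that picture, good to about 4 mm: the middle of the surface that is visible of it).
- manip.trace(query, camera): "region" (384x512 bool, what is visible of it).
- manip.landmark_of(query, camera): "centre" ([x, y, z] in m, in the coordinates of the camera as it stood for that picture, good to about 4 mm: a listed point, or the origin of a listed thing).
The state is a dict: "time": time; "joint_pos": joint angles; "joint_vel": joint speeds; "joint_efforts": joint torques, N m; "tool_pos": TCP position; "tool_rot": TCP orientation; "contact_force": force on the tool from outside, world axes, zero at the start; "ft_torque": the same for the moment, N m; "gripper_width": opening from 0.0 (shut) to 1.0 (fully open).
Only numpy, scipy, OpenCV 4.12 (cv2) and the standard library are available. Lean on these libraries where they do the work, as an engineer would, in place of code of your own. Each camera call takes 0.05 s, during which the arm holds its last target.

## Task

Lift the T-key out of its green stand, find by feel how its flat shank fits the slot of the brass clamp head, let it drop fully home, then turn the key clockwise until its bar lies along the fixture and the red clamp finger is over the sheet bracket, and leave the key standing there. Go gently: never press or twist the key hard in the fixture, do not touch the fixture with the gripper, and leave the hammer, the loose bracket and the spray can alone.

Things in the scene. Friction and masses are not known exactly. Their poses are not given: they have to be found in the camera images.
- key: T-key, 0.3 kg. Origin: centre of the shank's foot, z up the shank. Shank: flat bar 30 (x) by 12 (y) mm; collar 46 diameter, z 28 to 34; orange T-bar 80 (x) by 16 (y), z 70 to 86: grip across its 16 mm width, at z 78. A half turn about z fits the same. Starts upright in the stand, collar resting on the stand's top, 28 mm of shank in the hole
- fixture: fixed welding fixture, base plate 200 by 120 by 12 mm. Origin on the clamp head's turning axis, at the table; x points to the sheet bracket held at x 50 to 112 (highest edge z 65). The brass head, 50 by 50 mm, z 25 to 55, turns about z with its red finger, 18 wide, reaching 76 mm from the axis. More than 40 N between key and fixture is forcing it
- socket (a point): centre of the slot's mouth on the brass head's top, 55 mm above the table; axes as the fixture's. Slot 32 by 14 mm (1 mm clearance all round, 1 mm chamfer), long side along the finger, 30 deep: the key's collar rests on the head, foot 28 mm below this point. At a wrong angle the key stands on top; within about 0.07 rad of the right angle it drops in
- locked (a point): where the red finger's tip (z 55) is when the clamp is locked: slot and finger along the fixture's +x, at a hard stop. The head's real angle is not reported: see it (finger, slot) or feel it. It starts open, turned 0.4 to 1.4 rad anticlockwise from locked (seen from above), stays where left and takes about 0.08 N m to turn
- stand: fixed green stand 80 by 80 by 40 mm with a round hole 36 mm wide, 34 deep; origin centre of its underside
- hammer: bystander: loose hammer lying on the table; leave alone
- bracket: bystander: loose galvanised angle bracket 90 by 50 by 50 mm; leave alone
- spray: bystander: loose spray can 56 diameter, 150 high; leave alone
There are look-alikes about, which are no part of the job. What is shaped like the key but blue is not meant.

How it is judged:
On the way, in this order (a step that is already met when the one before it is completed fails the run):
1. the key is lifted out of its stand (height (world z) of key above 0.045 m), for 0.2 s.
2. the key is home in the slot of the still open clamp head (collar down to within 4 mm, centred, bar still more than 0.25 rad from the fixture's long axis) (z of key in the frame of socket below -0.024 m and horizontal distance between key and socket below 0.004 m and angle between the x axis of key and the x axis of fixture, either way round above 0.25 rad), for 0.2 s.
At the end, for the whole second after the job is handed in: the key stands released and at rest in the slot, collar within 3 mm of the head's top, within 4 mm of the axis and 0.08 rad of upright, its bar within 0.17 rad of the fixture's long axis (clamp locked) (z of key in the frame of socket below -0.025 m and horizontal distance between key and socket below 0.004 m and angle between the x axis of key and the x axis of fixture, either way round below 0.17 rad and angle between key's own z axis and vertical below 0.08 rad and contact force between the fingers and key below 0.1 N and linear speed of key below 0.02 m/s); the robot touches nothing.
It fails at once if the key is forced: more than 40 N between key and fixture (contact force between key and fixture above 40 N).
It fails at once if the gripper touches the fixture (the clamp is turned with the key only) (contact force between the fingers and fixture above 2 N).
It fails at once if a bystander is moved by more than 20 mm (distance of any of hammer, bracket, spray from where it was at the start of the episode above 0.02 m).
It also fails if it takes over 72 s, if anything falls off the work surface, if the arm or the gripper's body presses on something with over 40 N, if the wrist force passes 120 N, or if a joint passes its speed limit or range.

## Working session

There is one attempt and no reset: what is moved stays moved. The work goes in short steps, Python scripts to look and compute and a tool call to move; the robot and the scene stay as the last step left them, time stands still between calls to the robot, and variables do not carry over. Pictures are saved under pics/ and viewed, and the job is handed in when it is done.

Besides the shell and the picture viewer there is one more tool, called after ">>>" in YAML: its name, and indented under it one key for each argument. send_rows: Moves the arm, as the interface text tells. Its arguments: {"type":"object","properties":{"motion":{"type":"array","items":{"type":"array","items":{"type":"array","items":{"type":"number"}}}},"fingers":{"type":"number"}},"required":["motion"]}

```bash
mkdir -p pics; cat > h.py <<'E'
import numpy as np, cv2
from plant import manip
def save(im,n): cv2.imwrite('pics/'+n+'.png',cv2.cvtColor(im,cv2.COLOR_RGB2BGR))
def w(cam,p):
    T=np.array(manip.calibration(cam)['cam_to_world']); return (T@np.r_[p,1])[:3]
def ray(cam,u,v):
    c=manip.calibration(cam);K=np.array(c['mtx']);T=np.array(c['cam_to_world'])
    d=np.linalg.solve(K,[u,v,1.]);d=np.array([d[0],-d[1],-d[2]]);return T[:3,3],T[:3,:3]@d
def atz(cam,u,v,z):
    o,d=ray(cam,u,v);return o+d*(z-o[2])/d[2]
def proj(cam,p):
    c=manip.calibration(cam);K=np.array(c['mtx']);T=np.linalg.inv(np.array(c['cam_to_world']))
    q=(T@np.r_[p,1])[:3];q=K@np.array([q[0],-q[1],-q[2]]);return q[:2]/q[2]
E
python3 - <<'E'
from h import *
for c in('top','side'):
    save(manip.grab_frame(c),c+'0')
    cal=manip.calibration(c);print(c,cal.keys(),np.round(cal['cam_to_world'],3).tolist())
    for q in('key','fixture','stand','socket','hammer'):
        for f in('landmark_of','boxes_of'):
            for r in getattr(manip,f)(q,c)[:3]:
                p=w(c,r['centre']);print(q,f,round(r['confidence'],2),p.round(3),proj(c,p).round())
print(manip.state())
E
```

```text
top dict_keys(['mtx', 'cam_to_world']) [[0.011, 0.991, -0.136, 0.429], [-1.0, 0.015, 0.027, 0.015], [0.028, 0.136, 0.99, 1.158], [0.0, 0.0, 0.0, 1.0]]
key landmark_of 0.87 [ 0.56  -0.113  0.012] [290. 205.]
key landmark_of 0.72 [ 0.61  -0.229 -0.003] [330. 189.]
key landmark_of 0.68 [ 0.44  -0.154  0.004] [304. 248.]
key boxes_of 0.88 [ 0.559 -0.106  0.096] [291. 201.]
key boxes_of 0.87 [ 0.441 -0.153  0.086] [308. 247.]
key boxes_of 0.84 [ 0.608 -0.227  0.084] [336. 185.]
fixture landmark_of 0.87 [0.478 0.149 0.002] [196. 233.]
fixture boxes_of 0.63 [0.498 0.141 0.016] [199. 225.]
stand landmark_of 0.84 [ 0.557 -0.111  0.   ] [289. 206.]
stand boxes_of 0.67 [ 0.554 -0.101  0.041] [287. 206.]
socket landmark_of 0.7 [0.484 0.147 0.052] [195. 230.]
socket boxes_of 0.97 [0.504 0.138 0.014] [200. 223.]
hammer landmark_of 0.87 [0.449 0.355 0.003] [121. 243.]
hammer boxes_of 0.85 [0.475 0.352 0.027] [120. 233.]
side dict_keys(['mtx', 'cam_to_world']) [[0.93, 0.291, -0.223, 0.341], [-0.366, 0.71, -0.601, -0.644], [-0.017, 0.641, 0.768, 0.878], [0.0, 0.0, 0.0, 1.0]]
key landmark_of 0.91 [ 0.
[... 723 characters left out ...]
.345 0.019] [195. 133.]
{'time': 1.1, 'joint_pos': array([ 1.19700083e+00,  5.26916335e-02,  1.61290470e+00, -4.26006984e-05,
        1.47597043e+00, -1.18989371e-01]), 'joint_vel': array([-0.00090454, -0.00012377,  0.00068721,  0.00067894, -0.00026052,
        0.00089726]), 'joint_efforts': array([ 3.48508183e-04, -3.93686235e+01, -3.70464563e+01, -1.82964695e-04,
        5.50652949e-04, -2.74402282e-06]), 'tool_pos': array([0.15753572, 0.60480581, 0.23130596]), 'tool_rot': array([ 0.70139278,  0.08984786,  0.70135923, -0.08983742]), 'contact_force': array([-0.04870809,  0.64777942, -0.20675077]), 'ft_torque': array([0.02092092, 0.0187554 , 0.01918384]), 'gripper_width': 0.9969545508362766}
```

```bash
python3 - <<'E'
from h import *
a=cv2.imread('pics/top0.png');b=cv2.imread('pics/side0.png')
cv2.imwrite('pics/a.png',cv2.resize(a,(800,600),interpolation=2));cv2.imwrite('pics/b.png',cv2.resize(b,(800,600),interpolation=2))
t=np.hstack([cv2.resize(a[160:280,150:250],(400,480),interpolation=2),cv2.resize(a[150:270,250:350],(400,480),interpolation=2)])
cv2.imwrite('pics/c.png',t)
E
```

```text
(no output)
```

View pics/a.png

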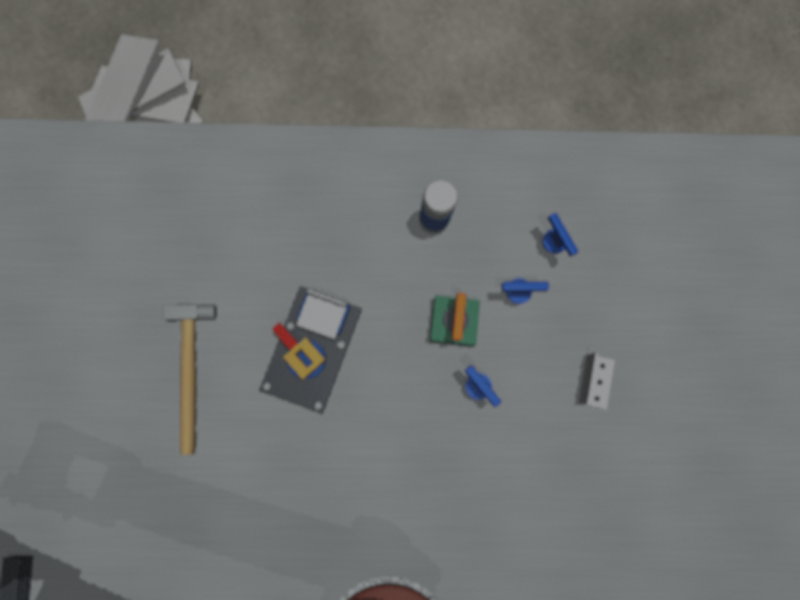

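View pics/b.png

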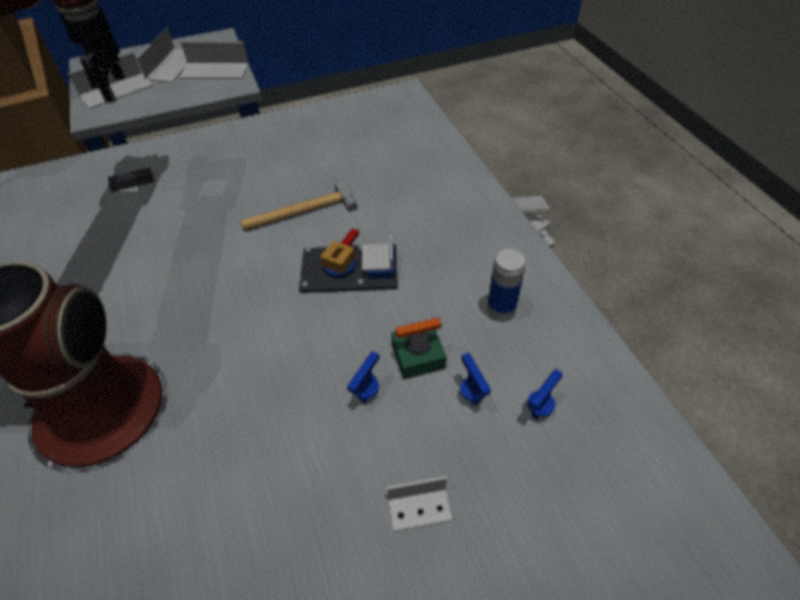

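View pics/c.png

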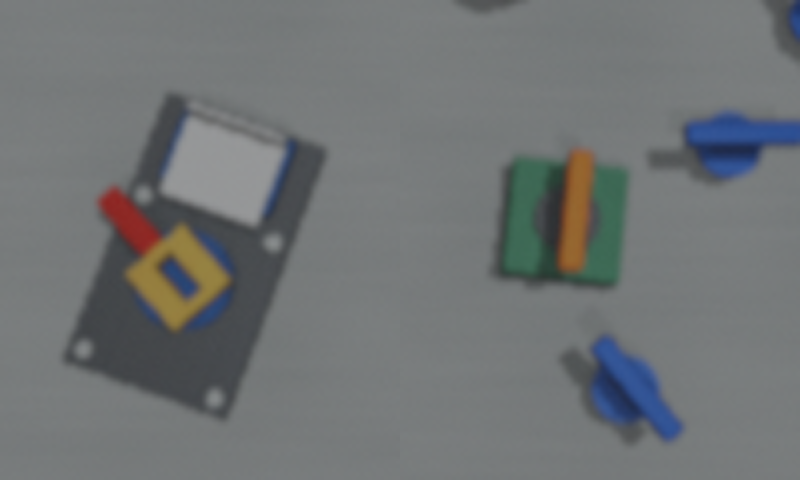

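The top view has one orange T-key in the green stand, at about (290,202). The blue look-alikes are at (336,184), (308,247) and (355,150). The orange one fits, because it is orange and stands in the green stand, and the crop confirms it. Next I measure its angle, the slot and the fixture.

```bash
python3 - <<'E'
from h import *
def read(n): return cv2.cvtColor(cv2.imread(f'pics/{n}.png'),cv2.COLOR_BGR2HSV)
def mask(n,lo,hi,roi):
    m=cv2.inRange(read(n),lo,hi);z=np.zeros_like(m);x0,y0,x1,y1=roi;z[y0:y1,x0:x1]=m[y0:y1,x0:x1]
    n_,l,s,c=cv2.connectedComponentsWithStats(z);k=1+np.argmax(s[1:,4]);print(n,s[k],c[k].round(2));return l==k
def axis(cam,m,z):
    v,u=np.nonzero(m);P=np.array([atz(cam,a,b,z)[:2] for a,b in zip(u,v)])
    c=P.mean(0);e,V=np.linalg.eigh(np.cov((P-c).T));d=V[:,1];rc=cv2.minAreaRect((P*1000).astype(np.float32))
    return c,np.arctan2(d[1],d[0]),np.sqrt(12*e)*1000,rc
for cam,n,roi in(('top','top0',(270,170,310,230)),('side','side0',(240,190,300,230))):
    m=mask(n,(4,140,90),(16,255,255),roi)
    print('key',axis(cam,m,0.098 if cam=='top' else .094))
m1=mask('top0',(18,90,90),(32,255,255),(150,160,250,280));print('brass',axis('top',m1,.055))
m2=mask('top0',(0,120,60),(4,255,255),(150,160,210,280))|0;print('red',axis('top',m2>0,.055))
# triangulate bar centre
mt=mask('top0',(4,140,90),(16,255,255),(270,170,310,230));ms=mask('side0',(4,140,90),(16,255,255),(240,190,300,230))
def tri(a,b):
    o1,d1=ray('top',*a);o2,d2=ray('side',*b);s=np.linalg.lstsq(np.c_[d1,-d2],o2-o1,rcond=None)[0]
    p,q=o1+s[0]*d1,o2+s[1]*d2;return (p+q)/2,np.linalg.norm(p-q)
cen=lambda m:np.mean(np.nonzero(m),1)[::-1]
print('tri',tri(cen(mt),cen(ms)))
# fixture plate dark
for c in('fixture','stand'):
  manip.grab_frame('top')
  r=manip.trace(c,'top')[0]['region'];zz=.012 if c=='fixture' else .04
  print(c,axis('top',r,zz))
E
```

```text
top0 [290 188   8  29 169] [293.33 202.53]
key (array([ 0.5560328 , -0.11220216]), np.float64(3.0375427082812387), array([15.57594209, 72.96316124]), ((557.3192749023438, -112.04888916015625), (16.04282569885254, 74.517578125), 84.68914794921875))
side0 [254 204  28  11 144] [267.24 208.62]
key (array([ 0.55796847, -0.11199192]), np.float64(3.0448479554010563), array([16.73613523, 77.1128503 ]), ((558.504150390625, -111.82860565185547), (16.69931411743164, 77.35164642333984), 84.8971176147461))
top0 [182 216  26  27 296] [194.03 229.05]
brass (array([0.486121  , 0.14836655]), np.float64(2.786949058555366), array([54.54591288, 55.00899884]), ((486.39630126953125, 148.46145629882812), (51.615970611572266, 50.794288635253906), 43.093017578125))
top0 [175 207  15  16 109] [181.72 214.71]
red (array([0.52401534, 0.18243056]), np.float64(-2.4193888725832333), array([17.81664945, 43.61072299]), ((524.3453369140625, 182.82461547851562), (44.01726531982422, 17.939294815063477), 41.06476974487305))
top0 [290 188   8  29 169] [293.33 202.53]
side0 [254 204  28  11 144] [267.24 208.62]
tri (array([ 0.55694795, -0.1126755 ,  0.09508636]), np.float64(0.0012577705472629284))Traceback (most recent call last):
  File "<stdin>", line 26, in <module>
  File "<stdin>", line 7, in axis
  File "h.py", line 10, in atz
    o,d=ray(cam,u,v);return o+d*(z-o[2])/d[2]
        ~~~^^^^^^^^^
  File "h.py", line 7, in ray
    c=manip.calibration(cam);K=np.array(c['mtx']);T=np.array(c['cam_to_world'])
ValueError: time passes only in moves, steps and waits
```

```bash
cat >> h.py <<'E'
_c={}
def _cal(cam):
    if cam not in _c:_c[cam]=manip.calibration(cam)
    return _c[cam]
def ray(cam,u,v):
    c=_cal(cam);K=np.array(c['mtx']);T=np.array(c['cam_to_world'])
    d=np.linalg.solve(K,[u,v,1.]);d=np.array([d[0],-d[1],-d[2]]);return T[:3,3],T[:3,:3]@d
E
python3 - <<'E'
from h import *
a=cv2.imread('pics/top0.png')
C=np.array([(167,93),(327,150),(225,418),(65,358)])/4+[150,160]
P=np.array([atz('top',u,v,.012)[:2] for u,v in C]);print(P,P.mean(0))
for i,j in((3,0),(2,1),(0,1),(3,2)):
    d=P[j]-P[i];print(np.linalg.norm(d),np.arctan2(d[1],d[0]))
h=cv2.cvtColor(a,cv2.COLOR_BGR2HSV)
# slot: blue-ish pixels inside brass
for u,v in((158/4+150,258/4+160),(198/4+150,297/4+160)):print(atz('top',u,v,.055))
S=[(158,268),(172,252),(200,285),(186,300)]
print(manip.state()['time'],manip.state()['tool_pos'])
im=cv2.resize(a[200:260,170:230],(600,600),interpolation=cv2.INTER_CUBIC);cv2.imwrite('pics/slot.png',im)
E
```

```text
[[0.61679883 0.16400148]
 [0.57803363 0.05087478]
 [0.39180596 0.11718754]
 [0.43134031 0.22785839]] [0.50449468 0.13998055]
0.19614425643737743 -0.33160495065685
0.1976818787403298 -0.34208487871917675
0.11958424081413596 -1.900926836770389
0.11752021625785843 -1.913892719274178
[0.4980711  0.16081142 0.055     ]
[0.47246387 0.13343811 0.055     ]
1.2 [0.15752231 0.60480203 0.23129845]
```

View pics/slot.png

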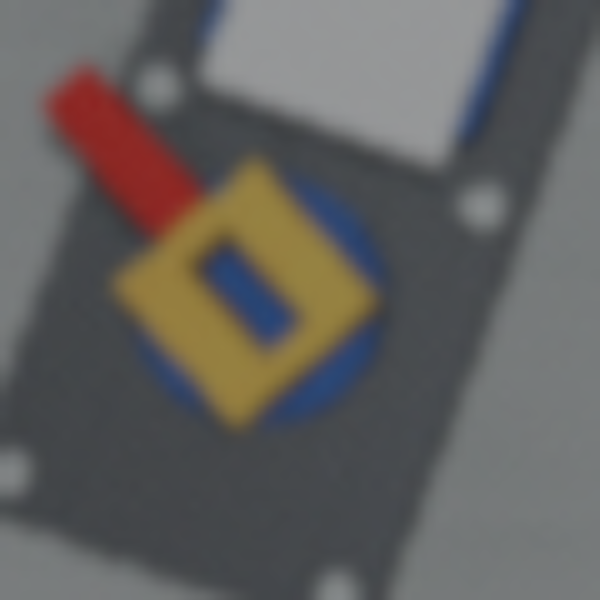

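```bash
cat >> h.py <<'E'
from scipy.spatial.transform import Rotation as Ro
def tool():
    s=manip.state();q=s['tool_rot'];R=Ro.from_quat([q[1],q[2],q[3],q[0]]).as_matrix()
    return s,R,np.arctan2(R[1,1],R[0,1])
E
python3 - <<'E'
from h import *
s,R,y=tool();print(R.round(3),y,s['time'])
E
```

```text
[[-0.     0.252  0.968]
 [-0.     0.968 -0.252]
 [-1.    -0.    -0.   ]] 1.3160038203222917 1.2
```

>>> send_rows:
  motion:
    - [[1.8,-3.3,0,0,0,0.013],[1.8,-3.3,0,0,0,0.013],[1.8,-3.3,0,0,0,0.013],[1.8,-3.3,0,0,0,0.013],[1.8,-3.3,0,0,0,0.013],[1.8,-3.3,0,0,0,0.013],[1.8,-3.3,0,0,0,0.013],[1.8,-3.3,0,0,0,0.013],[1.8,-3.3,0,0,0,0.013],[1.8,-3.3,0,0,0,0.013],[1.8,-3.3,0,0,0,0.013],[1.8,-3.3,0,0,0,0.012]]
  fingers: 0

```text
time: 2.2
tool_pos: [0.374, 0.2072, 0.2316]
tool_rot: [0.707, 0.035, 0.706, -0.035]
contact_force: [-0.5, 1.1, 0.5]
gripper_width: 1.0
```

>>> send_rows:
  motion:
    - [[1.8,-3.2,0,0,0,0],[1.8,-3.2,0,0,0,0],[1.8,-3.2,0,0,0,0],[1.8,-3.2,0,0,0,0],[1.8,-3.2,0,0,0,0],[1.8,-3.2,0,0,0,0],[1.8,-3.2,0,0,0,0],[1.8,-3.2,0,0,0,0],[1.8,-3.2,0,0,0,0],[1.8,-3.2,0,0,0,0],[0,0,0,0,0,0],[0,0,0,0,0,0]]

```text
time: 3.2
tool_pos: [0.5539, -0.1128, 0.2309]
tool_rot: [0.706, 0.036, 0.707, -0.036]
contact_force: [-0.1, 0.2, 0.1]
gripper_width: 1.001
```

```bash
python3 - <<'E'
from h import *
s,R,y=tool();print(R.round(3),y,s['time'],s['tool_pos'],s['joint_pos'],s['contact_force'])
E
```

```text
[[-0.001  0.102  0.995]
 [ 0.     0.995 -0.102]
 [-1.     0.    -0.001]] 1.46829820696778 3.2 [ 0.5538561  -0.11276315  0.23088704] [-3.32581196e-01 -8.84400123e-02  1.75294032e+00  1.47460552e-04
  1.47811796e+00 -1.80089331e+00] [-0.11918681  0.17173342  0.11106347]
```

>>> send_rows:
  motion:
    - [[0.3,0.1,-2,0,0,0],[0,0,-3,0,0,0],[0,0,-3,0,0,0],[0,0,-3,0,0,0],[0,0,-2,0,0,0],[0,0,-1.5,0,0,0],[0,0,-1,0,0,0],[0,0,-0.5,0,0,0],[0,0,0,0,0,0]]

```text
time: 3.95
tool_pos: [0.5559, -0.1094, 0.0706]
tool_rot: [0.706, 0.035, 0.707, -0.035]
contact_force: [-0.0, -0.5, 0.3]
gripper_width: 0.997
```

```bash
python3 - <<'E'
from h import *
ims=[]
for c in('top','side'):
    f=manip.grab_frame(c);x,y=proj(c,[.557,-.112,.09]).astype(int);ims.append(cv2.resize(f[y-40:y+40,x-40:x+40],(400,400),interpolation=2))
save(np.hstack(ims),'g1')
s,R,y=tool();print(y,s['time'],s['tool_pos'],s['contact_force'])
E
```

```text
1.471469917657069 4.05 [ 0.55723947 -0.11012058  0.07252157] [0.60401173 0.21057029 0.11965465]
```

View pics/g1.png

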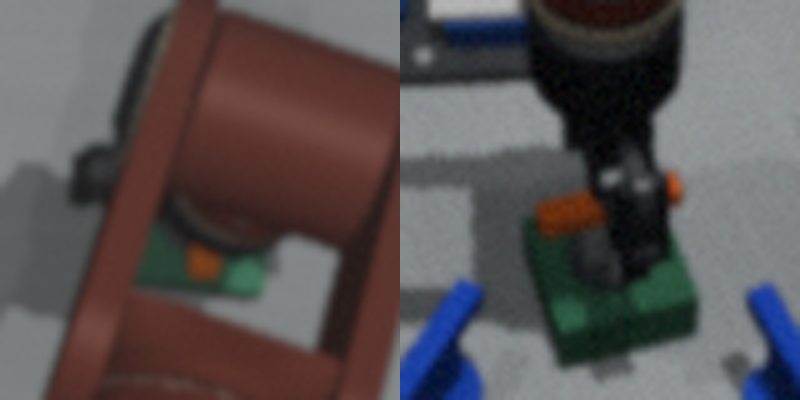

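The jaws straddle the orange bar: in the side crop the bar runs from 538 to 682, with the near finger at about 635 once parallax is allowed for. I close the gripper now.

>>> send_rows:
  motion:
    - [[0,-0.15,0,0,0,0],[0,0,0,0,0,0],[0,0,0,0,0,0],[0,0,0,0,0,0],[0,0,0,0,0,0],[0,0,0,0,0,0],[0,0,0,0,0,0],[0,0,0,0,0,0],[0,0,0,0,0,0],[0,0,0,0,0,0]]
  fingers: 1

```text
time: 4.88
tool_pos: [0.5567, -0.1115, 0.0716]
tool_rot: [0.706, 0.035, 0.706, -0.035]
contact_force: [-1.0, 2.0, 3.1]
gripper_width: 0.176
```

>>> send_rows:
  motion:
    - [[0,0,0.5,0,0,0],[0,0,1,0,0,0],[0,0,1,0,0,0],[0,0,1.5,0,0,0],[0,0,2,0,0,0],[0,0,2,0,0,0],[0,0,1,0,0,0],[0,0,0,0,0,0],[0,0,0,0,0,0],[0,0,0,0,0,0]]

```text
time: 5.72
tool_pos: [0.5556, -0.1115, 0.1599]
tool_rot: [0.705, 0.035, 0.707, -0.035]
contact_force: [-0.1, -0.9, -3.6]
gripper_width: 0.173
```

```bash
python3 - <<'E'
from h import *
f=manip.grab_frame('side');x,y=proj('side',[.557,-.112,.12]).astype(int);save(cv2.resize(f[y-50:y+50,x-50:x+50],(600,600),interpolation=2),'g2')
s,R,y=tool();print(y,s['time'],s['tool_pos'],s['contact_force'],s['ft_torque'])
E
```

```text
1.4709325406116454 5.7667 [ 0.55540805 -0.11136787  0.15938147] [-0.38885562 -0.63945853 -4.32243344] [-0.00848708  0.02572087 -0.00543507]
```

View pics/g2.png

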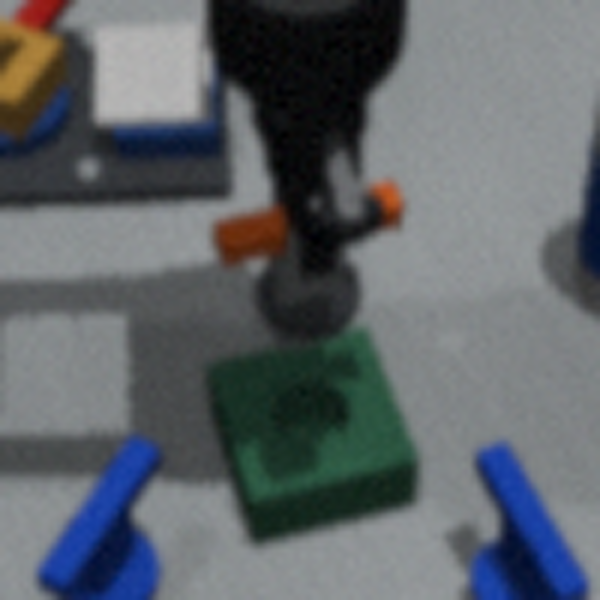

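>>> send_rows:
  motion:
    - [[-0.6,2.2,0,0,0,0.07],[-0.6,2.2,0,0,0,0.07],[-0.6,2.2,0,0,0,0.07],[-0.6,2.2,0,0,0,0.07],[-0.6,2.2,0,0,0,0.07],[-0.6,2.2,0,0,0,0.07],[-0.6,2.2,0,0,0,0.07],[-0.6,2.2,0,0,0,0.07],[-0.6,2.2,0,0,0,0.07],[-0.6,2.2,0,0,0,0.07],[-0.6,2.2,0,0,0,0.07],[-0.4,1.8,0,0,0,0.065]]

```text
time: 6.77
tool_pos: [0.4849, 0.1496, 0.1595]
tool_rot: [0.658, -0.255, 0.66, 0.256]
contact_force: [1.1, -0.2, -4.2]
gripper_width: 0.172
```

>>> send_rows:
  motion:
    - [[0,0,-0.5,0,0,0],[0,0,-0.5,0,0,0],[0,0,-0.5,0,0,0],[0,0,-0.5,0,0,0],[0,0,0,0,0,0],[0,0,0,0,0,0],[0,0,0,0,0,0]]

```text
time: 7.35
tool_pos: [0.4867, 0.1478, 0.1413]
tool_rot: [0.66, -0.254, 0.66, 0.254]
contact_force: [0.1, 0.7, -4.2]
gripper_width: 0.176
```

```bash
python3 - <<'E'
from h import *
f=manip.grab_frame('side');x,y=proj('side',[.486,.148,.08]).astype(int);save(cv2.resize(f[y-40:y+40,x-40:x+40],(600,600),interpolation=2),'g3')
s,R,y=tool();print(y,s['time'],s['tool_pos'],s['contact_force'],s['ft_torque'])
f=manip.grab_frame('top');x,y=proj('top',[.486,.148,.08]).astype(int);save(cv2.resize(f[y-40:y+40,x-40:x+40],(600,600),interpolation=2),'g3t')
E
```

```text
2.3051547538195263 7.4 [0.48687917 0.14792085 0.14157523] [ 0.10155664  1.13568156 -3.67424918] [ 0.02632829 -0.05096367 -0.00748767]
```

View pics/g3.png

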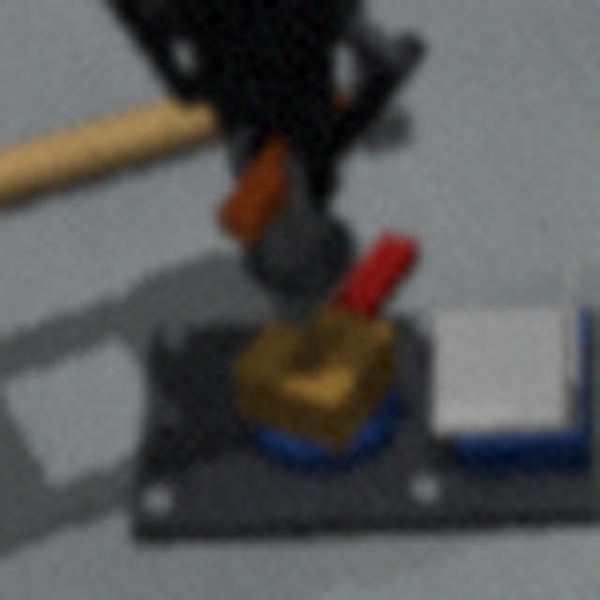

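View pics/g3t.png

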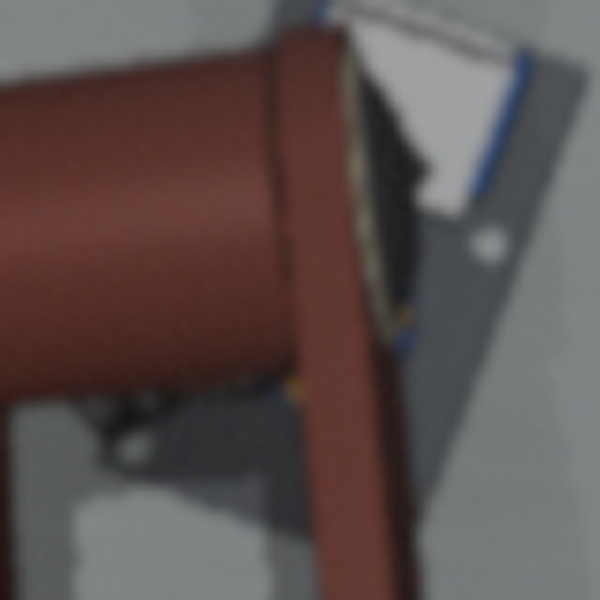

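The side crop shows the key hanging over the brass head, with its collar at about (300,245), its shank pointing at the slot at about (315,370), and its bar parallel to the red finger. I go down by feel.

>>> send_rows:
  motion:
    - [[-0.05,0.05,-0.5,0,0,0],[0,0,-0.5,0,0,0],[0,0,-0.5,0,0,0],[0,0,-0.4,0,0,0],[0,0,-0.2,0,0,0],[0,0,0,0,0,0],[0,0,0,0,0,0],[0,0,0,0,0,0]]

```text
time: 8.12
tool_pos: [0.4862, 0.1489, 0.1205]
tool_rot: [0.66, -0.254, 0.66, 0.254]
contact_force: [0.4, -0.5, -3.3]
gripper_width: 0.175
```

>>> send_rows:
  motion:
    - [[0,0,-0.1,0,0,0],[0,0,-0.1,0,0,0],[0,0,-0.1,0,0,0],[0,0,-0.1,0,0,0],[0,0,0,0,0,0],[0,0,0,0,0,0]]

```text
time: 8.62
tool_pos: [0.4859, 0.1488, 0.1162]
tool_rot: [0.66, -0.254, 0.66, 0.254]
contact_force: [0.0, 0.6, -3.3]
gripper_width: 0.177
```

>>> send_rows:
  motion:
    - [[0,0,-0.1,0,0,0],[0,0,-0.1,0,0,0],[0,0,0,0,0,0],[0,0,0,0,0,0]]

```text
time: 8.95
tool_pos: [0.4859, 0.1488, 0.1142]
tool_rot: [0.66, -0.254, 0.66, 0.254]
contact_force: [-0.4, -0.4, -3.7]
gripper_width: 0.176
```

Foot is near the head's top. I go on in steps of 1 mm.

>>> send_rows:
  motion:
    - [[0,0,-0.1,0,0,0],[0,0,-0.05,0,0,0],[0,0,0,0,0,0],[0,0,0,0,0,0]]

```text
time: 9.28
tool_pos: [0.486, 0.1488, 0.1127]
tool_rot: [0.66, -0.254, 0.66, 0.254]
contact_force: [0.0, 0.6, -4.3]
gripper_width: 0.175
```

>>> send_rows:
  motion:
    - [[0,0,-0.1,0,0,0],[0,0,0,0,0,0],[0,0,0,0,0,0]]

```text
time: 9.53
tool_pos: [0.486, 0.1488, 0.1117]
tool_rot: [0.66, -0.254, 0.66, 0.254]
contact_force: [0.4, -0.6, -3.5]
gripper_width: 0.176
```

>>> send_rows:
  motion:
    - [[0,0,-0.1,0,0,0],[0,0,-0.1,0,0,0],[0,0,0,0,0,0],[0,0,0,0,0,0]]

```text
time: 9.87
tool_pos: [0.4859, 0.1488, 0.1096]
tool_rot: [0.66, -0.254, 0.66, 0.254]
contact_force: [0.8, -0.1, -3.6]
gripper_width: 0.179
```

>>> send_rows:
  motion:
    - [[0,0,-0.1,0,0,0],[0,0,-0.1,0,0,0],[0,0,0,0,0,0],[0,0,0,0,0,0]]

```text
time: 10.2
tool_pos: [0.4859, 0.1488, 0.1076]
tool_rot: [0.66, -0.254, 0.66, 0.254]
contact_force: [0.2, 0.8, -4.2]
gripper_width: 0.177
```

No contact force at 7 mm below the top, so the shank is in the slot. I continue.

>>> send_rows:
  motion:
    - [[0,0,-0.15,0,0,0],[0,0,-0.15,0,0,0],[0,0,-0.15,0,0,0],[0,0,-0.15,0,0,0],[0,0,0,0,0,0],[0,0,0,0,0,0]]

```text
time: 10.7
tool_pos: [0.4859, 0.1488, 0.1016]
tool_rot: [0.66, -0.254, 0.66, 0.254]
contact_force: [0.6, 1.0, -3.8]
gripper_width: 0.174
```

>>> send_rows:
  motion:
    - [[0,0,-0.15,0,0,0],[0,0,-0.15,0,0,0],[0,0,-0.15,0,0,0],[0,0,-0.15,0,0,0],[0,0,0,0,0,0],[0,0,0,0,0,0]]

```text
time: 11.2
tool_pos: [0.4859, 0.1488, 0.0956]
tool_rot: [0.66, -0.254, 0.66, 0.254]
contact_force: [-0.8, -0.6, -2.9]
gripper_width: 0.179
```

>>> send_rows:
  motion:
    - [[0,0,-0.15,0,0,0],[0,0,-0.15,0,0,0],[0,0,-0.15,0,0,0],[0,0,0,0,0,0],[0,0,0,0,0,0]]

```text
time: 11.62
tool_pos: [0.4859, 0.1488, 0.0911]
tool_rot: [0.66, -0.254, 0.66, 0.254]
contact_force: [-0.5, 0.1, -4.6]
gripper_width: 0.176
```

```bash
python3 - <<'E'
from h import *
f=manip.grab_frame('side');x,y=proj('side',[.486,.148,.06]).astype(int);save(cv2.resize(f[y-40:y+40,x-40:x+40],(600,600),interpolation=2),'g4')
E
```

```text
(no output)
```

View pics/g4.png

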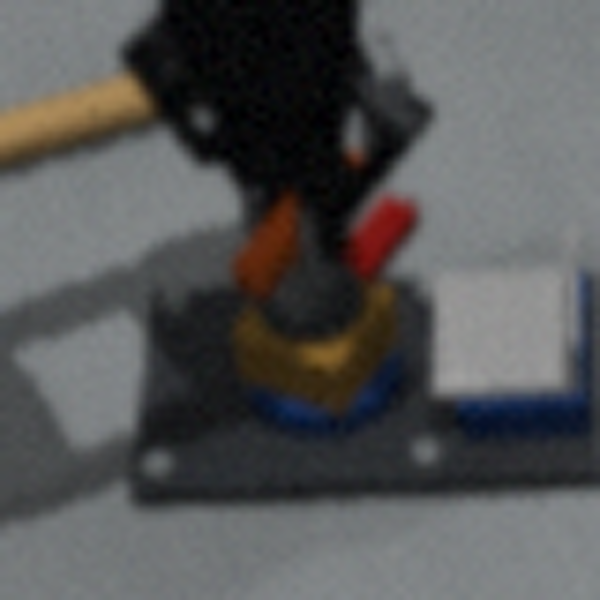

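>>> send_rows:
  motion:
    - [[0,0,-0.1,0,0,0],[0,0,-0.1,0,0,0],[0,0,0,0,0,0],[0,0,0,0,0,0]]

```text
time: 12.0
tool_pos: [0.4859, 0.1488, 0.0892]
tool_rot: [0.66, -0.254, 0.66, 0.254]
contact_force: [0.1, -0.6, -3.0]
gripper_width: 0.174
```

>>> send_rows:
  motion:
    - [[0,0,-0.1,0,0,0],[0,0,0,0,0,0],[0,0,0,0,0,0]]

```text
time: 12.25
tool_pos: [0.486, 0.1488, 0.0882]
tool_rot: [0.66, -0.254, 0.66, 0.254]
contact_force: [0.6, 0.9, -3.5]
gripper_width: 0.181
```

The picture shows the collar almost on the brass head at (315,300), with the shank in the slot. I use finer steps until the collar seats.

>>> send_rows:
  motion:
    - [[0,0,-0.1,0,0,0],[0,0,0,0,0,0],[0,0,0,0,0,0]]

```text
time: 12.5
tool_pos: [0.4859, 0.1488, 0.0872]
tool_rot: [0.66, -0.254, 0.66, 0.254]
contact_force: [0.5, -0.4, -3.8]
gripper_width: 0.177
```

>>> send_rows:
  motion:
    - [[0,0,-0.05,0,0,0],[0,0,0,0,0,0],[0,0,0,0,0,0]]

```text
time: 12.75
tool_pos: [0.486, 0.1488, 0.0868]
tool_rot: [0.66, -0.254, 0.66, 0.254]
contact_force: [1.0, 0.1, -3.4]
gripper_width: 0.173
```

>>> send_rows:
  motion:
    - [[0,0,-0.05,0,0,0],[0,0,0,0,0,0],[0,0,0,0,0,0]]

```text
time: 13.0
tool_pos: [0.4862, 0.1488, 0.0866]
tool_rot: [0.66, -0.254, 0.66, 0.254]
contact_force: [-0.4, -0.1, -1.1]
gripper_width: 0.175
```

Contact at TCP z 0.0866, as predicted for home. The weight is now partly carried by the head. I turn clockwise in small steps and watch forces.

>>> send_rows:
  motion:
    - [[0,0,0,0,0,-0.03],[0,0,0,0,0,-0.03],[0,0,0,0,0,-0.03],[0,0,0,0,0,0]]

```text
time: 13.33
tool_pos: [0.4863, 0.1492, 0.0867]
tool_rot: [0.671, -0.224, 0.67, 0.224]
contact_force: [0.1, 1.3, -1.4]
gripper_width: 0.177
```

>>> send_rows:
  motion:
    - [[0,0,0,0,0,-0.03],[0,0,0,0,0,-0.03],[0,0,0,0,0,-0.03],[0,0,0,0,0,0]]

```text
time: 13.67
tool_pos: [0.4862, 0.1493, 0.0867]
tool_rot: [0.68, -0.194, 0.68, 0.194]
contact_force: [-0.6, 2.8, -1.1]
gripper_width: 0.177
```

```bash
python3 - <<'E'
from h import *
s,R,y=tool();print(y,s['time'],s['tool_pos'],s['contact_force'],s['ft_torque'])
E
```

```text
2.1262559423357503 13.6667 [0.48623013 0.14927806 0.08665625] [-0.63371301  2.80880541 -1.08994739] [0.42354038 0.0873484  0.02839467]
```

>>> send_rows:
  motion:
    - [[0,0.06,0,0,0,-0.03],[0,0,0,0,0,-0.03],[0,0,0,0,0,-0.03],[0,0,0,0,0,0]]

```text
time: 14.0
tool_pos: [0.4862, 0.1495, 0.0867]
tool_rot: [0.688, -0.163, 0.688, 0.163]
contact_force: [-1.4, 0.7, 0.6]
gripper_width: 0.177
```

>>> send_rows:
  motion:
    - [[0,0.03,0,0,0,-0.03],[0,0,0,0,0,-0.03],[0,0,0,0,0,-0.03],[0,0,0,0,0,0]]

```text
time: 14.33
tool_pos: [0.4862, 0.1496, 0.0866]
tool_rot: [0.695, -0.132, 0.695, 0.132]
contact_force: [-1.1, 0.3, 0.5]
gripper_width: 0.174
```

```bash
python3 - <<'E'
from h import *
s,R,y=tool();print(y,s['time'],s['tool_pos'],s['contact_force'],s['ft_torque'])
f=manip.grab_frame('side');x,y=proj('side',[.486,.148,.06]).astype(int);save(cv2.resize(f[y-40:y+40,x-40:x+40],(600,600),interpolation=2),'g5')
E
```

```text
1.9470861497107874 14.3333 [0.4861578  0.14963516 0.08661367] [-1.05337934  0.28765308  0.52251567] [0.04447599 0.24182186 0.00605705]
```

View pics/g5.png

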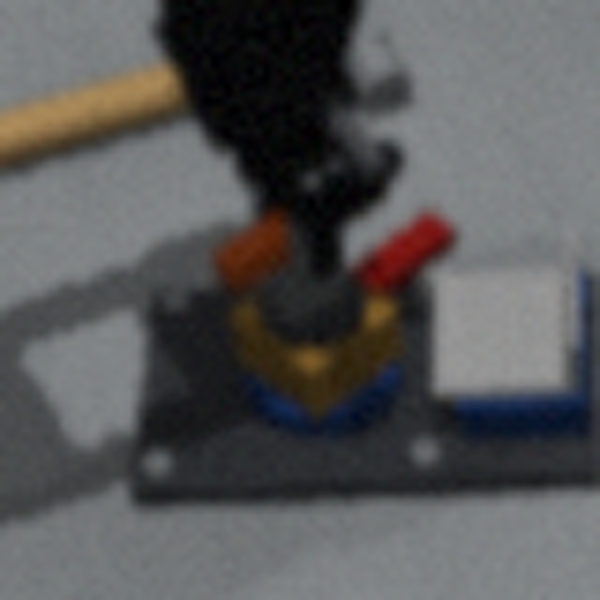

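The head and red finger turn with the key (the finger's tip has moved to about (435,230)), and forces are low. I go on.

>>> send_rows:
  motion:
    - [[-0.03,0,0,0,0,-0.03],[0,0,0,0,0,-0.03],[0,0,0,0,0,-0.03],[0,0,0,0,0,-0.03],[0,0,0,0,0,0]]

```text
time: 14.8
tool_pos: [0.486, 0.1497, 0.0866]
tool_rot: [0.702, -0.09, 0.701, 0.09]
contact_force: [-0.7, 0.9, 0.2]
gripper_width: 0.173
```

>>> send_rows:
  motion:
    - [[-0.02,0,0,0,0,-0.03],[0,0,0,0,0,-0.03],[0,0,0,0,0,-0.03],[0,0,0,0,0,-0.03],[0,0,0,0,0,0]]

```text
time: 15.22
tool_pos: [0.4859, 0.1498, 0.0866]
tool_rot: [0.706, -0.048, 0.705, 0.048]
contact_force: [0.4, 1.6, -0.3]
gripper_width: 0.173
```

```bash
python3 - <<'E'
from h import *
s,R,y=tool();print(y,s['time'],s['tool_pos'],s['contact_force'],s['ft_torque'])
E
```

```text
1.7072015214369385 15.2167 [0.48593627 0.14982027 0.0866299 ] [ 0.40619839  1.61475117 -0.28760582] [ 0.22349682 -0.03050731  0.01650208]
```

>>> send_rows:
  motion:
    - [[0,0.03,0,0,0,-0.03],[0,0,0,0,0,-0.03],[0,0,0,0,0,-0.03],[0,0,0,0,0,-0.03],[0,0,0,0,0,0]]

```text
time: 15.63
tool_pos: [0.4859, 0.15, 0.0866]
tool_rot: [0.707, -0.006, 0.707, 0.006]
contact_force: [1.3, 0.5, 0.3]
gripper_width: 0.18
```

>>> send_rows:
  motion:
    - [[0,0.03,0,0,0,-0.03],[0,0,0,0,0,-0.03],[0,0,0,0,0,-0.03],[0,0,0,0,0,-0.03],[0,0,0,0,0,0]]

```text
time: 16.05
tool_pos: [0.4859, 0.1502, 0.0866]
tool_rot: [0.706, 0.036, 0.706, -0.037]
contact_force: [0.2, 0.1, 0.2]
gripper_width: 0.177
```

```bash
python3 - <<'E'
from h import *
s,R,y=tool();print(y,s['time'],s['tool_pos'],s['contact_force'],s['ft_torque'])
f=manip.grab_frame('side');x,y=proj('side',[.486,.148,.06]).astype(int);save(cv2.resize(f[y-40:y+40,x-40:x+40],(600,600),interpolation=2),'g6')
E
```

```text
1.4675314366096879 16.05 [0.48588352 0.15018459 0.08661191] [0.2222883  0.10654408 0.19644981] [ 0.01992242 -0.07256187  0.0448368 ]
```

View pics/g6.png

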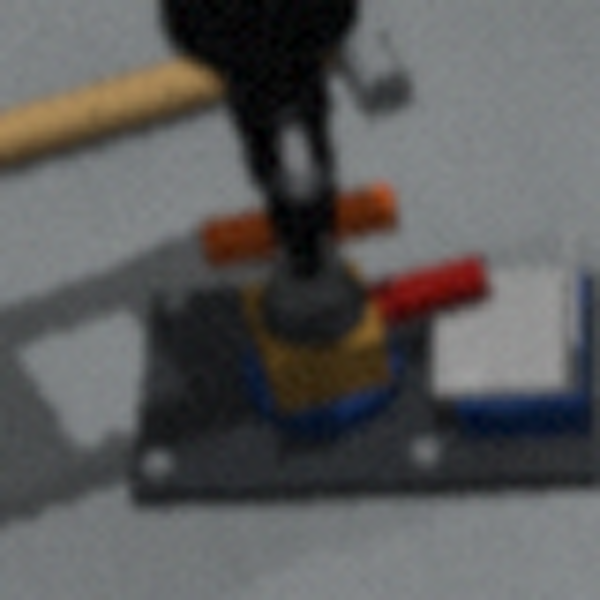

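The bar is now nearly along the fixture, with the finger at about (485,275) reaching the bracket. About 0.23 rad is left.

>>> send_rows:
  motion:
    - [[0,0,0,0,0,-0.03],[0,0,0,0,0,-0.03],[0,0,0,0,0,-0.03],[0,0,0,0,0,-0.03],[0,0,0,0,0,0]]

```text
time: 16.52
tool_pos: [0.4858, 0.1503, 0.0866]
tool_rot: [0.703, 0.079, 0.702, -0.079]
contact_force: [0.1, -0.0, 0.6]
gripper_width: 0.174
```

>>> send_rows:
  motion:
    - [[0,0,0,0,0,-0.02],[0,0,0,0,0,-0.02],[0,0,0,0,0,-0.02],[0,0,0,0,0,0]]

```text
time: 16.85
tool_pos: [0.4858, 0.1504, 0.0866]
tool_rot: [0.7, 0.101, 0.7, -0.101]
contact_force: [0.4, 0.7, 0.9]
gripper_width: 0.175
```

```bash
python3 - <<'E'
from h import *
s,R,y=tool();print(y,s['time'],s['tool_pos'],s['contact_force'],s['ft_torque'])
E
```

```text
1.2853111727465705 16.85 [0.4858317  0.15036719 0.086576  ] [0.40224979 0.74926445 0.92883795] [ 0.03129611 -0.08848831  0.02239478]
```

>>> send_rows:
  motion:
    - [[0,0,0,0,0,-0.015],[0,0,0,0,0,-0.015],[0,0,0,0,0,0]]

```text
time: 17.1
tool_pos: [0.4858, 0.1504, 0.0866]
tool_rot: [0.699, 0.111, 0.698, -0.111]
contact_force: [0.9, 1.0, 2.0]
gripper_width: 0.174
```

```bash
python3 - <<'E'
from h import *
s,R,y=tool();print(y,s['time'],s['tool_pos'],s['contact_force'],s['ft_torque'])
E
```

```text
1.255213116094061 17.1 [0.48583445 0.15037822 0.0865982 ] [0.92173567 1.00320672 2.01755126] [ 0.16330507 -0.18299337 -0.03333713]
```

>>> send_rows:
  motion:
    - [[0,0,0,0,0,-0.01],[0,0,0,0,0,-0.01],[0,0,0,0,0,0]]

```text
time: 17.35
tool_pos: [0.4858, 0.1504, 0.0866]
tool_rot: [0.697, 0.118, 0.697, -0.118]
contact_force: [1.6, 1.0, 2.5]
gripper_width: 0.177
```

```bash
python3 - <<'E'
from h import *
s,R,y=tool();print(y,s['time'],s['tool_pos'],s['contact_force'],s['ft_torque'])
f=manip.grab_frame('side');x,y=proj('side',[.486,.148,.06]).astype(int);save(cv2.resize(f[y-40:y+40,x-40:x+40],(600,600),interpolation=2),'g7')
E
```

```text
1.2353810179665239 17.35 [0.4858211  0.15039721 0.08657689] [1.5769772  1.04441461 2.51969886] [ 0.14970985 -0.30663782 -0.04907743]
```

View pics/g7.png

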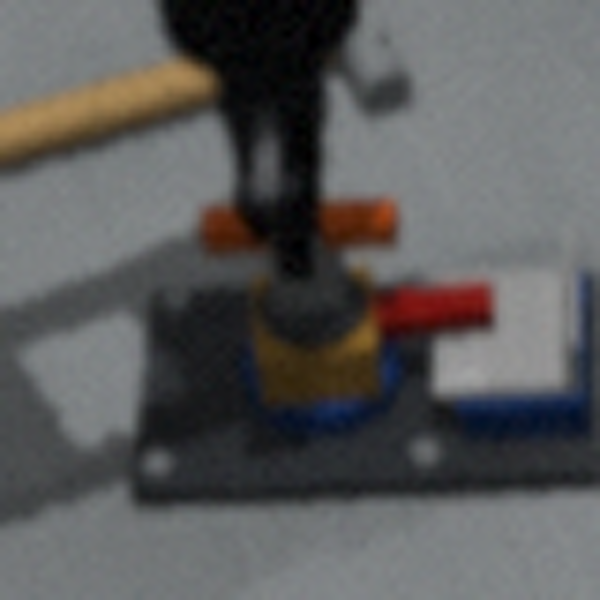

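>>> send_rows:
  motion:
    - [[0.03,0.02,0.02,0,0,-0.015],[0,0,0,0,0,-0.015],[0,0,0,0,0,0]]

```text
time: 17.65
tool_pos: [0.4859, 0.1505, 0.0866]
tool_rot: [0.695, 0.129, 0.695, -0.129]
contact_force: [1.5, 0.8, 3.1]
gripper_width: 0.174
```

```bash
python3 - <<'E'
from h import *
s,R,y=tool();print(y,s['time'],s['tool_pos'],s['contact_force'],s['ft_torque'])
E
```

```text
1.2050289134035463 17.65 [0.48586232 0.15046533 0.08658922] [1.45373106 0.81880683 3.14928604] [ 0.02680632 -0.23772819 -0.01124695]
```

No hard-stop torque is felt, and the bar is within a few hundredths of a radian of the fixture axis. I release, lift clear and look.

>>> send_rows:
  motion:
    - [[0,0,0,0,0,0],[0,0,0,0,0,0],[0,0,0,0,0,0],[0,0,0,0,0,0],[0,0,0,0,0,0],[0,0,0,0,0,0],[0,0,0,0,0,0]]
  fingers: 0

```text
time: 18.23
tool_pos: [0.4858, 0.1505, 0.0864]
tool_rot: [0.695, 0.128, 0.695, -0.128]
contact_force: [0.6, 0.4, 0.4]
gripper_width: 0.997
```

>>> send_rows:
  motion:
    - [[0,0,0.5,0,0,0],[0,0,1,0,0,0],[0,0,2,0,0,0],[0,0,3,0,0,0],[0,0,3,0,0,0],[0,0,3,0,0,0],[0,-3,2,0,0,0],[0,-4,0,0,0,0],[0,-4,0,0,0,0],[0,-4,0,0,0,0],[0,-4,0,0,0,0],[0,-4,0,0,0,0]]

```text
time: 19.23
tool_pos: [0.4857, -0.0813, 0.2331]
tool_rot: [0.696, 0.128, 0.695, -0.128]
contact_force: [1.2, -0.2, -0.6]
gripper_width: 1.002
```

```bash
python3 - <<'E'
from h import *
ims=[]
for c in('top','side'):
    f=manip.grab_frame(c);save(f,c+'8');x,y=proj(c,[.486,.148,.06]).astype(int);ims.append(cv2.resize(f[y-40:y+40,x-40:x+40],(400,400),interpolation=2))
save(np.hstack(ims),'g8');s,R,y=tool();print(y,s['time'],s['tool_pos'],s['contact_force'])
E
```

```text
1.1988670010659894 19.3333 [ 0.48574236 -0.08427283  0.23291962] [ 0.57787433  0.84514609 -0.45361946]
```

View pics/g8.png

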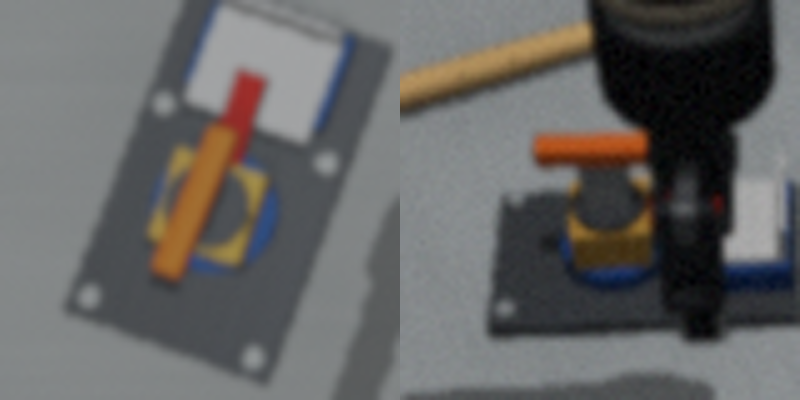

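```bash
python3 - <<'E'
from h import *
a=cv2.cvtColor(cv2.imread('pics/top8.png'),cv2.COLOR_BGR2HSV)
def ax(lo,hi,z):
    m=cv2.inRange(a,lo,hi);t=np.zeros_like(m);t[180:270,160:240]=m[180:270,160:240]
    n,l,s,c=cv2.connectedComponentsWithStats(t);k=1+np.argmax(s[1:,4]);v,u=np.nonzero(l==k)
    P=np.array([atz('top',p,q,z)[:2] for p,q in zip(u,v)]);c=P.mean(0);e,V=np.linalg.eigh(np.cov((P-c).T));d=V[:,1]*np.sign(V[0,1])
    return len(P),c.round(4),np.arctan2(d[1],d[0]),np.sqrt(12*e)*1000
print('bar',ax((4,140,90),(16,255,255),.113));print('red',ax((0,120,60),(4,255,255),.055))
C=np.array([(190,-12),(390,45),(267,383),(66,310)])
im=cv2.imread('pics/top8.png')
print(manip.landmark_of('key','top')[:1] and [w('top',r['centre']).round(4) for r in manip.landmark_of('key','top')[:4]], [w('top',r['centre']).round(4) for r in manip.landmark_of('socket','top')])
# fixture axis: line of long edges (crop px/5 + origin)
x,y=proj('top',[.486,.148,.06]).astype(int)
f=lambda p:atz('top',(p[0]+.5)/5-.5+x-40,(p[1]+.5)/5-.5+y-40,.012)[:2]
for p,q in(((66,310),(163,60)),((267,383),(392,45)),((89,296),(163,103)),((253,358),(327,163))):
    d=f(q)-f(p);print('fix',np.arctan2(d[1],d[0]))
E
```

```text
bar (206, array([0.488 , 0.1466]), np.float64(-0.3775660320354592), array([16.39045815, 80.9738589 ]))
red (62, array([0.5394, 0.1308]), np.float64(-0.1052796521614688), array([13.36779016, 37.43379812]))
[array([ 6.132e-01, -2.287e-01,  5.000e-04]), array([ 0.7037, -0.294 ,  0.0012]), array([0.4908, 0.1498, 0.0265]), array([ 0.4407, -0.1531,  0.0008])] [array([0.4861, 0.1467, 0.054 ])]
fix -0.3342268015494452
fix -0.33234354415514233
fix -0.3312585359542876
fix -0.3395128756204644
```

```bash
python3 - <<'E'
from h import *
x,y=proj('top',[.486,.148,.06]).astype(int)
f=lambda p:atz('top',(p[0]+.5)/5-.5+x-40,(p[1]+.5)/5-.5+y-40,.055)[:2]
t=f((252,75));d=t-[.486,.148];print('tip',t,np.hypot(*d),np.arctan2(d[1],d[0]))
d=f((265,78))-f((243,150));print('edge',np.arctan2(d[1],d[0]))
for p,q in(((150,232),(172,148)),((240,266),(269,178))):
    d=f(q)-f(p);print('brass',np.arctan2(d[1],d[0]))
E
```

```text
tip [0.55744407 0.12655227] 0.07459397437466396 -0.29164314582964057
edge -0.2674390654419656
brass -0.22222352460502823
brass -0.2915842187400769
```

>>> send_rows:
  motion:
    - [[0,-3,0,0,0,0],[0,-3,0,0,0,0],[0,-3,0,0,0,0],[0,-3,0,0,0,0],[0,0,0,0,0,0],[0,0,0,0,0,0]]

```text
time: 19.98
tool_pos: [0.4862, -0.1989, 0.2317]
tool_rot: [0.695, 0.128, 0.695, -0.128]
contact_force: [-0.2, 0.1, 0.1]
gripper_width: 1.003
```

```bash
python3 - <<'E'
from h import *
f=manip.grab_frame('side');c='side';x,y=proj(c,[.486,.148,.06]).astype(int);save(cv2.resize(f[y-40:y+40,x-40:x+40],(600,600),interpolation=2),'g9')
E
```

```text
(no output)
```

View pics/g9.png

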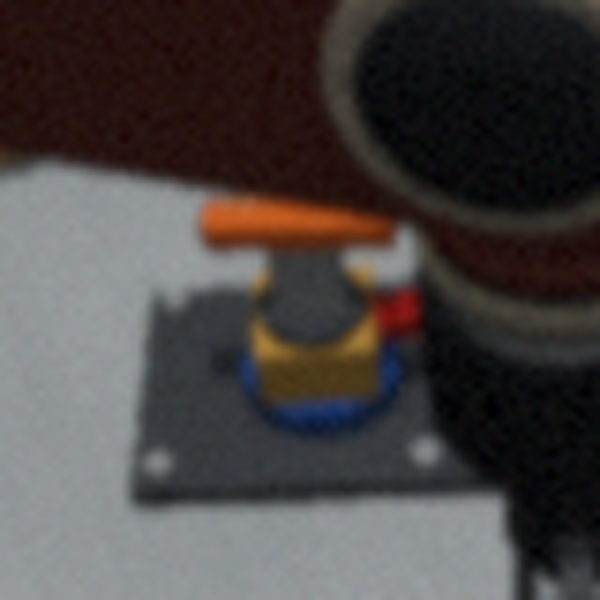

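```bash
python3 - <<'E'
from h import *
s,R,y=tool();print(s['time'],s['tool_pos'],s['contact_force'],s['gripper_width']);print(manip.job_done())
E
```

```text
20.0333 [ 0.48619156 -0.19822211  0.23162869] [-0.90480565  0.74695966  0.18948682] 0.998748203545169
the job is handed in; nothing more can be done
None
```

I lifted the orange T-key from the stand and lowered it into the slot, where it went in on the first try. I turned it about 1.1 rad clockwise until the bar lay along the fixture, released it, and handed the job in at about 20 s of the 72 s allowed. No verdict was reported.

- **Seating:** The collar touched down at the predicted height, with the gripper tip at 0.0866 m. In the last side picture it rests on the brass head.
- **Bar angle:** The bar is at about −0.37 rad and the fixture axis at about −0.334 rad. That is about 0.04 rad off, and 0.17 rad is allowed.
- **Forces:** The force readings changed by at most about 7 N from the key's hanging weight while it was in the fixture.
- **Position:** In the top view the bar's centre is about 2.4 mm off the axis. I put this down to a slight lean of about 0.03 rad or to camera error. I did not measure the key's tilt directly.
- **Clamp not fully locked:** The red finger is over the sheet bracket, but pictures put it about 0.04 to 0.07 rad short of the locked angle. I never clearly felt the hard stop, so the head probably lags the key by the slot's slack.
- **Bystanders:** The arm kept clear of the hammer, bracket and spray can. I did not re-measure them at the end.

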